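# Press the jar's lid shut, then hold the jar on its side over the bowl

### The job

Swing the press's lever all the way down onto the jar standing in it, so that the jar's flip lid is pressed shut, and let the lever come back up to rest. Then draw the jar up out of the press's cup, carry it over the bowl and turn it on its side, about level, to see that the lid stays shut. Finish while holding it there, still and a few centimetres clear above the middle of the bowl; leave the bowl and the other things where they stand.

Things in the scene. Friction and masses are not known exactly. Their poses are not given: they have to be found in the camera images.
- press: bench lid press, fixed to the worktop. Origin on the worktop under its cup's axis, z up. Aluminium base plate 110 (x) by 215 (y) by 8 mm, y = -155 to +60. Grey cup at the origin: outer diameter 62, inner 54, rim 41 mm and floor 8 mm above the worktop. Post 26 by 24 mm at y = -115, 180 mm high. The lever's hinge runs along the press's x through (0, -115, 165) mm
- press_lever (a joint): lever angle, rad: 0 at rest (sprung up, leaning 0.2 rad back past vertical, away from the cup); 1.77 at its stop, where it lies level over the cup, pointing to the press's +y, and its 42 mm rubber pad bears on the jar's lid. A spring drives it back to 0 (about 4 N at the handle at the stop, less before), damped: the return takes about a second
- press_grip (a point): where to take the lever: on the axis of its black round handle, 18 mm thick, 85 mm long, which stands out from the lever's end to the press's -x, 175 mm from the hinge and parallel to it; the point is 55 mm from the lever's middle, 39 mm from the handle's free end. In the press's frame: (-55, -150, 337) mm at rest, (-55, 60, 165) at the stop. Lever 14 mm thick
- jar: spice jar with a red cap, 44 mm across, 128 mm high with its lid shut, about 0.1 kg, standing upright in the press's cup (33 mm of it inside). Origin at the centre of its underside; z runs up to the lid; its yaw is of no importance. Grip it 45 to 110 mm above the origin; the flip lid is the top 14 mm
- jar_mid (a point): middle of the jar, 64 mm above its origin on its axis
- jar_lid (a joint): angle of the jar's stiff flip lid, rad: 0 shut; at the start it stands ajar, 0.2 to 0.5, rising up to 25 mm above the shut height; it stays where it is left
- bowl: white open bowl, loose on the worktop, 200 mm across the rim, 91 mm high. Origin at the centre of its underside. Keep the wrist clear of the spice rack on the wall behind the worktop (beyond about x = 0.75 m, from 0.4 m up)
- mug: bystander: white mug, 82 mm across, 94 mm high, loose; origin at the centre of its underside, leave it alone
- squat_jar: bystander: short jar with a white cap, 40 mm across, 71 mm high, loose; origin at the centre of its underside, leave it alone
- tall_jar: bystander: jar with a black cap, 46 mm across, 135 mm high, loose, standing free on the worktop; origin at the centre of its underside, leave it alone

How it is judged:
On the way, in this order (a step that is already met when the one before it is completed fails the run):
1. the lever is swung down to its stop, with the jar standing in the cup (value of joint press_lever above 1.72 rad and distance of jar from where it was at the start of the episode below 0.015 m), for 0.1 s.
2. the lever is back up at rest and the jar's lid is shut, the jar still in the cup (value of joint each of press_lever, jar_lid below 0.15 rad and distance of jar from where it was at the start of the episode below 0.015 m), for 0.1 s.
3. the jar is drawn up out of the cup (height (world z) of jar above 0.05 m), for 0.1 s.
At the end, for the whole second after the job is handed in: Jar gripped and still (<30 mm/s), its axis 60-120 deg from upright, its middle within 60 mm of the bowl's centre in plan and >130 mm above the worktop, touching neither bowl nor press; lid and lever <0.15 rad; bowl within 40 mm of its start, not tipped (angle between jar's own z axis and vertical between 1.05 and 2.09 rad and horizontal distance between jar_mid and bowl below 0.06 m and height (world z) of jar_mid above 0.13 m and contact force between the fingers and jar above 1 N and contact force between jar and bowl below 0.05 N and contact force between jar and press below 0.05 N and linear speed of jar below 0.03 m/s and value of joint each of jar_lid, press_lever below 0.15 rad and angle between bowl's own z axis and vertical below 0.15 rad and distance of bowl from where it was at the start of the episode below 0.04 m); the arm keeps its last pose, push and grip.
It fails at once if the bowl is pushed more than 40 mm or tipped (distance of bowl from where it was at the start of the episode above 0.04 m or angle between bowl's own z axis and vertical above 0.4 rad).
It fails at once if a bystander is pushed more than 30 mm or knocked over (distance of any of mug, squat_jar, tall_jar from where it was at the start of the episode above 0.03 m or angle between any of mug, squat_jar, tall_jar's own z axis and vertical above 0.5 rad).
It also fails if it takes over 61 s, if anything falls off the work surface, if the arm or the gripper's body presses on something with over 40 N, if the wrist force passes 120 N, or if a joint passes its speed limit or range.

### The arm

A 7-joint arm with a two-finger parallel gripper is mounted at the origin on a cart in front of the work surface, level with it; the furniture and walls round the work are solid. World frame = base frame: x ahead of the robot, y to its left, z up, the work surface at z = 0. Lengths are in m, angles in rad, forces in N, time in s.
With the tool pointing down it reaches from about 0.425 to 0.95 m from the base axis. Payload 4.7 kg.
Tool frame: the origin (TCP) lies on the centre line of the jaws, within the pads' length; the fingertips stand robot.nose_length ahead of it and the grasp point (between the pads) lies 8 mm behind it (robot.nose_length is the distance from the TCP to the fingertips, in m); z points along the fingers, y is the line along which they close (so a half turn about z gives the same grasp; the last joint's range is limited). The gripper opens to 85 mm and grips with 20 to 120 N. Pads are 22 mm wide; open, the fingers measure 114 mm over their backs; the gripper's body (76 mm by 85 mm) begins 54 mm behind the grasp point. The pads swing forward as they close: fully open they stand 13 mm farther back than shut.
Start: joints at [-1.191, 0.469, -0.049, 1.532, 0.024, 1.141, -0.082], TCP at [0.268, 0.619, 0.242] pointing down, gripper open.
Joint ranges: [-2.59, 2.59], [-0.33, 1.99], [-1.39, 1.29], [0.1, 2.45], [-1.04, 4.18], [0.21, 1.99], [-2.66, 2.66]. Speed limits (rad/s): [2.57, 2.57, 3.14, 3.14, 3.14, 3.14, 3.14].

### API

Orientations are given as [roll, pitch, yaw] about the fixed x, y, z axes, in that order (R = Rz(yaw) Ry(pitch) Rx(roll)).
In Python, from plant import robot gives the robot as it stands. Calls block until the motion is done:
- robot.goto(position, orientation): joint-space move of the TCP to a pose.
- robot.move_straight(position, vel=0.15, attitude=None, contact_N=None): straight line of the TCP; attitude=None keeps the orientation; vel is the mean speed in m/s. With contact_N (N) it stops when the force on the tool has changed by that much, and returns True; else False.
- robot.move_joints(angles): joint-space move.
- robot.grip(opening, strength=None): opening from 0.0 (shut) to 1.0 (fully open); strength is the grip in N (None keeps the last); returns when the fingers have stopped.
- robot.sleep(seconds).
- robot.inverse_kinematics(position, orientation): joint angles nearest the present ones, or None.
- robot.sense(): the state.
- robot.grab_frame(name): name is "scene" or "top" or "wrist"; returns a dict with "image" (384x512x3 uint8, red, green, blue), "range_z" (384x512 float32, m along the optical axis (not along the pixel's ray), 0 where there is no reading), "fx", "fy", "cx", "cy" (pixels), "R" (3x3) and "t" (3): a world point X has camera coordinates R X + t. Camera axes: x right, y down, z forward; pixel columns grow to the right and rows downward; lengths in m; the calibration is good to about 2 mm. A picture is of the moment at which its call begins.
A pose or a line that the arm cannot do raises robot.IKError and nothing moves.
- robot.close_job(): hands the job in; it is judged then, once.
The state is a dict: "t": time; "joint_pos": joint angles; "joint_velocities": joint speeds; "effort": joint torques, N m; "tcp_pos": TCP position; "tcp_rot": TCP orientation; "wrist_force": force on the tool from outside, world axes, zero at the start; "torque": the same for the moment, N m; "opening": opening from 0.0 (shut) to 1.0 (fully open); "gripper_force": force on a finger pad.
Only numpy, scipy, OpenCV 4.12 (cv2) and the standard library are available. Lean on these libraries where they do the work, as an engineer would, in place of code of your own. Each camera call takes 0.05 s, during which the arm holds its last target. There are 200 camera calls.

## Working session

There is one attempt and no reset: what is moved stays moved. The work goes in short steps, each a Python script; the robot and the scene stay as the last script left them, time stands still between calls to the robot, and variables do not carry over. Pictures are saved under pics/ and viewed, at most 10 in all, crops included, and the job is handed in when it is done.

```bash
mkdir -p pics; ls; python3 - <<'E'
from plant import robot
import cv2,numpy as np
ims=[]
for n in("scene","top"):
    f=robot.grab_frame(n); np.savez(f"{n}.npz",**f); ims.append(f["image"])
    print(n,f["fx"],f["cx"],f["cy"],np.round(f["R"],3).tolist(),f["t"])
cv2.imwrite("pics/a.png",cv2.resize(ims[0],(768,576))[:,:,::-1])
cv2.imwrite("pics/b.png",cv2.resize(ims[1],(768,576))[:,:,::-1])
s=robot.sense();print(s,robot.nose_length)
E
```

```text
pics
scene 426.97237822457936 257.7822349875758 189.2446494228824 [[0.63, -0.776, 0.011], [-0.345, -0.292, -0.892], [0.696, 0.558, -0.452]] [-0.34530205  0.35871087  1.18971209]
top 499.4026426555295 259.0791172360346 195.74171184181256 [[0.142, -0.99, -0.009], [-0.781, -0.106, -0.616], [0.608, 0.094, -0.788]] [-0.0784715   0.54713086  1.46910468]
{'t': 0.1, 'joint_pos': array([-1.19090915,  0.46935372, -0.04862452,  1.53355825,  0.02414707,
        1.14100596, -0.08229349]), 'joint_velocities': array([ 3.97259742e-04, -1.42622170e-03, -1.90481220e-05, -2.35389887e-03,
       -1.18314310e-04, -1.36790765e-03,  9.70353296e-04]), 'effort': array([ 1.30456858e-03, -5.11518502e+01, -4.66022640e-02, -2.38390785e+01,
        1.07929803e-02,  4.35307462e-03,  2.36415065e-05]), 'tcp_pos': array([0.26809355, 0.61893211, 0.24137809]), 'tcp_rot': array([-3.13985710e+00,  8.95896826e-05,  2.73288675e+00]), 'wrist_force': array([-1.00680372,  0.09178469, -0.12565987]), 'torque': array([-0.02706156,  0.00612519, -0.01073113]), 'gripper_force': 0.0, 'opening': 0.9990739904442533} 0.011
```

View pics/a.png

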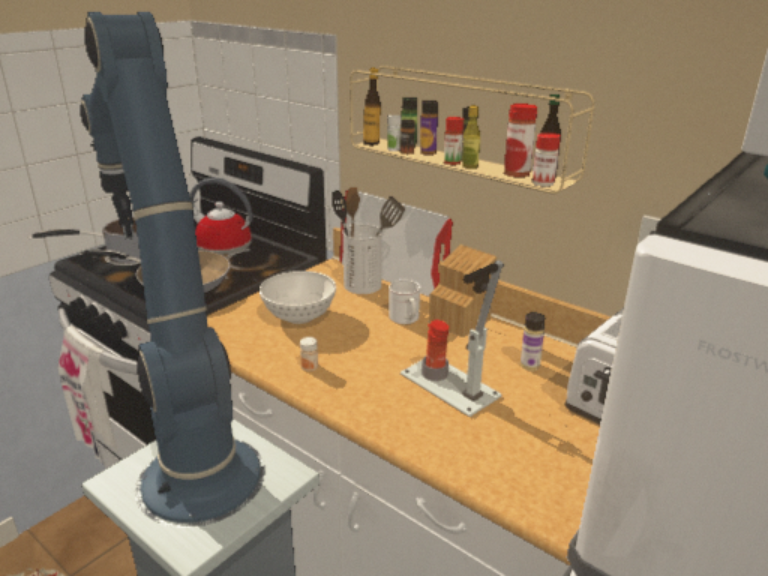

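View pics/b.png

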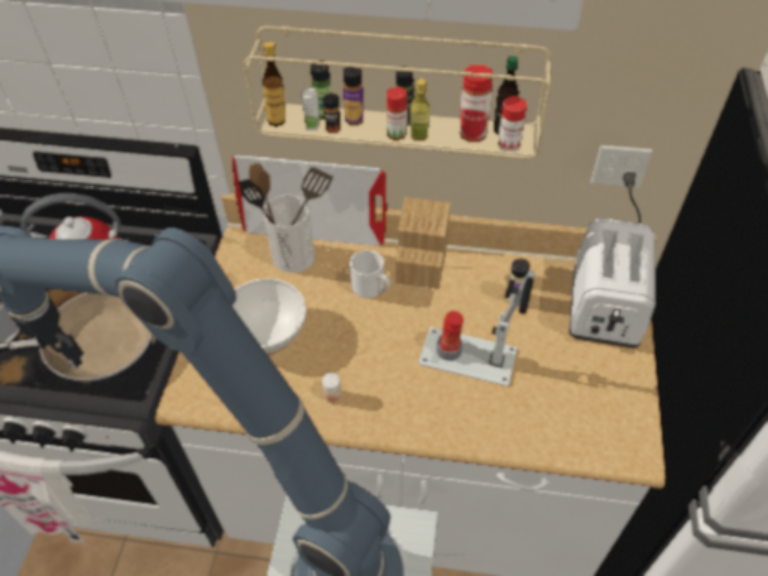

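The scene view shows the jar at (437,345) in the press, the lever's handle at about (482,272), the bowl at (298,297), the mug at (405,300), the squat jar at (309,352) and the tall jar at (533,340). The top view shows the same items: jar (452,330), plate (468,357), bowl (265,315).

```bash
cat > h.py <<'E'
import numpy as np,cv2
def cloud(f):
    z=f["range_z"];v,u=np.mgrid[:384,:512]
    P=np.stack([(u-f["cx"])/f["fx"]*z,(v-f["cy"])/f["fy"]*z,z],-1)
    return (P-f["t"])@f["R"], z>0, cv2.cvtColor(f["image"],cv2.COLOR_RGB2HSV)
E
python3 - <<'E'
from h import *
for n in("scene","top"):
    f=dict(np.load(n+".npz"));P,ok,H=cloud(f)
    def box(c,x=512/768):
        u0,u1,v0,v1=[int(a*x) for a in c];m=np.zeros(ok.shape,bool);m[v0:v1,u0:u1]=1;return m&ok
    B={"scene":dict(press=(395,510,325,420),jar=(415,460,315,385),bowl=(250,345,265,330),lever=(455,510,255,345),mug=(385,425,275,330),squat=(295,325,330,375),tall=(515,550,310,375)),
       "top":dict(press=(410,525,320,390),jar=(430,470,305,365),bowl=(210,315,270,360),lever=(490,540,250,340),mug=(340,395,245,300),squat=(315,348,365,408),tall=(500,530,255,285))}[n]
    z=P[...,2];S=H[...,1]
    print(n,"counter z",np.median(z[box((540,620,380,430) if n=="top" else (330,400,380,420))]))
    m=box(B["press"])&(S<70)&(z>.003)&(z<.016);q=P[m][:,:2];r=cv2.minAreaRect((q*1000).astype(np.float32));print("plate",len(q),r,np.median(z[m]))
    m=box(B["jar"])&(S>150)&((H[...,0]<6)|(H[...,0]>172))&(z>.06);q=P[m];print("jar",len(q),np.median(q,0),q.min(0),q.max(0))
    for k in("bowl","mug","squat","tall"):
        m=box(B[k])&(z>.02)&(z<.16);q=P[m];
        if k=="bowl":
            q=q[(q[:,2]>.08)&(q[:,2]<.097)];print(k,"rim",cv2.minEnclosingCircle((q[:,:2]*1000).astype(np.float32)))
        print(k,len(q),np.percentile(q,[3,50,97],0).round(3).tolist())
    m=box(B["lever"])&(z>.19)&(z<.36)&(H[...,2]<75)
    q=P[m];print("dark lever",len(q),np.percentile(q,[3,50,97],0).round(3).tolist())
    m=box(B["lever"])&(z>.19)&(z<.36)&(H[...,2]>=75)
    q=P[m];print("lever",len(q),np.percentile(q,[3,50,97],0).round(3).tolist())
E
```

```text
scene counter z -0.0006124064610909811
plate 871 ((534.55322265625, -193.0123748779297), (217.41104125976562, 113.2588882446289), 81.07357788085938) 0.00786746710627529
jar 178 [ 0.53058894 -0.15494101  0.13183658] [ 0.51630212 -0.17288316  0.06506172] [ 0.56201336 -0.13063974  0.14573416]
bowl rim ((535.317626953125, 295.17803955078125), 105.25389862060547)
bowl 268 [[0.437, 0.196, 0.08], [0.526, 0.295, 0.086], [0.635, 0.395, 0.092]]
mug 605 [[0.673, 0.023, 0.022], [0.702, 0.078, 0.061], [0.862, 0.207, 0.093]]
squat 194 [[0.364, 0.084, 0.021], [0.376, 0.095, 0.051], [0.4, 0.117, 0.072]]
tall 568 [[0.699, -0.316, 0.024], [0.71, -0.295, 0.072], [0.883, -0.178, 0.136]]
dark lever 199 [[0.428, -0.298, 0.275], [0.49, -0.286, 0.337], [0.531, -0.256, 0.346]]
lever 278 [[0.431, -0.298, 0.197], [0.517, -0.28, 0.276], [0.528, -0.257, 0.345]]
top counter z -0.0002052541579165076
plate 1082 ((535.432373046875, -191.04296875), (216.60223388671875, 115.7889633178711), 82.00456237792969) 0.008519114770981023
jar 223 [ 0.52732836 -0.14769355  0.12192766] [ 0.51671342 -0.166153    0.06164901] [ 0.56161857 -0.12850117  0.15120394]
bowl rim ((536.7897338867188, 295.37017822265625), 103.56964874267578)
bowl 202 [[0.445, 0.197, 0.08], [0.603, 0.255, 0.087], [0.636, 0.367, 0.095]]
mug 567 [[0.674, 0.024, 0.022], [0.696, 0.074, 0.063], [0.758, 0.112, 0.096]]
squat 186 [[0.366, 0.085, 0.026], [0.377, 0.102, 0.066], [0.401, 0.12, 0.076]]
tall 175 [[0.7, -0.31, 0.09], [0.712, -0.292, 0.131], [0.74, -0.272, 0.14]]
dark lever 151 [[0.429, -0.293, 0.28], [0.483, -0.281, 0.342], [0.527, -0.253, 0.348]]
lever 201 [[0.431, -0.297, 0.196], [0.519, -0.276, 0.284], [0.536, -0.255, 0.347]]
```

```bash
cat >> h.py <<'E'
from scipy.spatial.transform import Rotation as Ro
yaw=-np.radians(8.5); O=np.array([.5415,-.145,0])
RP=Ro.from_euler('z',yaw)
def W(p): return O+RP.apply(np.array(p,float)/1000)
def hand(th): # handle grip point
    a=th-.2
    return W([-55,-115+175*np.sin(a),165+175*np.cos(a)])
def tcp(p,rpy): return np.array(p)+.008*Ro.from_euler('xyz',rpy).as_matrix()[:,2]
BOWL=np.array([.536,.295])
E
python3 - <<'E'
from h import *
from plant import robot
print(hand(0),hand(1.77))
for y in(yaw,yaw+np.pi):
    o=[np.pi,0,y]
    for p in(hand(0)+[0,0,.1],hand(0),hand(.9),hand(1.77)):
        j=robot.inverse_kinematics(tcp(p,o),o);print(np.round(y,2),None if j is None else np.round(j,2))
for y in(yaw,yaw+np.pi/2,yaw-np.pi/2,yaw+np.pi):
    o=[np.pi,0,y];
    for z in(.095,.25):
        j=robot.inverse_kinematics(tcp(W([0,0,1000*z]),o),o);print("jar",np.round(y,2),None if j is None else np.round(j,2))
for az in(.1,.5,.9):
  d=np.array([np.cos(az),np.sin(az),0])
  for tilt in(75,90):
    for roll in range(0,360,90):
      r=Ro.from_euler('z',az)*Ro.from_euler('y',180-tilt,degrees=True)*Ro.from_euler('z',roll,degrees=True)
      o=r.as_euler('xyz');z=r.as_matrix()[:,2]
      p=np.r_[BOWL,.2]-.023*z
      j=robot.inverse_kinematics(tcp(p,o),o)
      if j is not None: print(az,tilt,roll,z.round(2),np.round(j,2))
E
```

```text
[ 0.46496714 -0.28499255  0.33651165] [ 0.49597268 -0.07752959  0.16513936]
-0.15 [-0.28  0.18  0.91  1.59 -0.14  1.44 -1.08]
-0.15 [-0.48  0.37  1.26  1.77 -0.37  1.27 -0.84]
-0.15 [-0.66  0.21  1.01  1.9  -0.19  1.14 -1.3 ]
-0.15 [-0.68  0.42  0.97  2.07 -0.45  0.88 -1.18]
2.99 [-0.52  0.28  1.28  1.6  -0.27  1.46  2.2 ]
2.99 [-0.45  0.34  1.2   1.77 -0.33  1.26  2.26]
2.99 [-0.43  0.16  0.72  1.89 -0.12  1.13  1.76]
2.99 [-0.31  0.3   0.46  2.05 -0.18  0.83  1.68]
jar -0.15 [-0.46  0.64  0.91  1.99 -0.67  0.85 -0.9 ]
jar -0.15 [-0.56  0.41  0.99  1.85 -0.38  1.09 -1.14]
jar 1.42 [-0.32  0.55  0.68  1.98 -0.49  0.78  0.5 ]
jar 1.42 [-0.42  0.34  0.78  1.84 -0.27  1.06  0.31]
jar -1.72 [-0.57  0.75  1.11  1.99 -0.85  0.96 -2.31]
jar -1.72 [-0.63  0.46  1.12  1.85 -0.46  1.12 -2.63]
jar 2.99 [-0.13  0.49  0.41  1.97 -0.29  0.73  1.88]
jar 2.99 [-0.32  0.32  0.64  1.84 -0.22  1.06  1.83]
0.1 75 0 [ 0.96  0.1  -0.26] [-0.59  0.49 -0.43  2.43  2.2   1.31 -1.24]
0.1 75 90 [ 0.96  0.1  -0.26] [-0.03  0.83 -1.18  2.4   2.28  1.71 -2.43]
0.1 75 180 [ 0.96  0.1  -0.26] [-0.59  0.49 -0.43  2.43  2.2   1.31  1.91]
0.1 75 270 [ 0.96  0.1  -0.26] [-0.59  0.49 -0.43  2.43  2.2   1.31  0.34]
0.9 75 0 [ 0.6   0.76 -0.26] [ 0.65  0.84 -1.19  2.4   3.41  0.69 -0.9 ]
0.9 75 90 [ 0.6   0.76 -0.26] [ 0.65  0.84 -1.19  2.4   3.41  0.69 -2.47]
0.9 75 180 [ 0.6   0.76 -0.26] [ 0.65  0.84 -1.19  2.4   3.41  0.69  2.24]
0.9 75 270 [ 0.6   0.76 -0.26] [ 0.71  0.96 -1.31  2.4   3.25  0.65  0.91]
0.9 90 270 [0.62 0.78 0.  ] [ 0.5   0.95 -0.94  2.43  3.74  1.1   0.56]<sys>:0: UserWarning: Gimbal lock detected. Setting third angle to zero since it is not possible to uniquely determine all angles.
```

```bash
python3 - <<'E'
from h import *
from plant import robot
s=robot.sense();p=s["tcp_pos"].copy();p[2]=.45
o=[np.pi,0,yaw]
robot.move_straight(p,.3)
robot.goto(tcp(hand(0)+[0,0,.12],o),o)
robot.sleep(.2)
s=robot.sense();print(s["t"],s["joint_pos"].round(2),s["tcp_pos"])
f=robot.grab_frame("wrist");np.savez("w.npz",**f)
P,ok,H=cloud(f);m=ok&(P[...,2]>.325)&(P[...,2]<.36)
q=P[m];print(len(q),np.percentile(q,[2,50,98],0).round(3).tolist(),cv2.minAreaRect((q[:,:2]*1000).astype(np.float32)))
im=f["image"].copy();im[m]=im[m]//2+[0,120,0]
cv2.imwrite("pics/c.png",im[:,:,::-1])
E
```

```text
4.375 [-0.28  0.17  0.91  1.56 -0.14  1.48 -1.09] [ 0.46522076 -0.28468856  0.44846039]
2880 [[0.433, -0.299, 0.336], [0.484, -0.287, 0.344], [0.53, -0.274, 0.346]] ((480.96063232421875, -286.6009521484375), (17.797222137451172, 102.91817474365234), 82.03289031982422)
```

View pics/c.png

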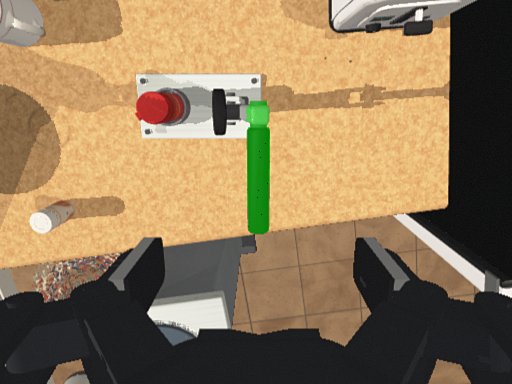

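The wrist view shows the handle, marked green, from (258,115) to (258,232). It matches the model to within 1 mm, so I'll take the handle.

```bash
python3 - <<'E'
from h import *
from plant import robot
o=[np.pi,0,yaw]
robot.move_straight(tcp(hand(0),o),.15,contact_N=15)
robot.grip(0.0,50)
s=robot.sense();print(s["t"],s["tcp_pos"],s["opening"],s["gripper_force"],s["wrist_force"].round(1))
for th in np.linspace(0,1.77,13)[1:]:
    robot.move_straight(tcp(hand(th),o),.2)
    s=robot.sense();print(round(th,2),s["t"],(s["tcp_pos"]-tcp(hand(th),o)).round(4),s["wrist_force"].round(1),round(s["opening"],3))
    if np.linalg.norm(s["wrist_force"])>70: break
r=robot.move_straight(tcp(hand(1.77),o)-[0,0,.006],.03,contact_N=40)
robot.sleep(.3);s=robot.sense();print(r,s["t"],(s["tcp_pos"]-tcp(hand(1.77),o)).round(4),s["wrist_force"].round(1))
f=robot.grab_frame("scene");cv2.imwrite("pics/d.png",cv2.resize(f["image"][130:300,220:400],None,fx=3,fy=3)[:,:,::-1])
E
```

```text
6.0083 [ 0.46510527 -0.28467192  0.32881649] 0.18928328180305398 48.68981659412384 [-1.   1.8  3.1]
0.15 6.2833 [ 0.0002 -0.0006  0.0008] [-1.4 -1.1  4.1] 0.197
0.3 6.5583 [ 0.0003 -0.001   0.0015] [-2.7 -1.9  7.8] 0.193
0.44 6.8333 [ 0.0003 -0.0001  0.0007] [-1.7 -0.6  6.4] 0.191
0.59 7.1083 [0.0003 0.0001 0.0001] [-0.1 -0.7  2.9] 0.193
0.74 7.3833 [ 0.0001 -0.0009  0.0004] [-1.2 -1.3  4.6] 0.194
0.88 7.6583 [-0.     -0.0011  0.0002] [ 0.  -4.   2.9] 0.189
1.03 7.9333 [-0.0002 -0.0012  0.0001] [ 1.  -3.4 -0.1] 0.19
1.18 8.2083 [-0.0002 -0.0008  0.0003] [-0.3 -4.1  0.8] 0.192
1.33 8.4833 [-0.0003 -0.0008  0.0008] [-2.1 -1.6  4.2] 0.195
1.48 8.7583 [-0.0002 -0.0006  0.0008] [-2.6 -2.4  4.7] 0.191
1.62 9.0333 [-0.0001 -0.0001  0.001 ] [-2.6 -0.9  6.7] 0.191
1.77 9.3083 [-0.      0.0006  0.0011] [-2.   1.1  5.6] 0.189
False 9.9583 [ 0.      0.0008 -0.0049] [-2.6  2.4  6.1]
```

View pics/d.png

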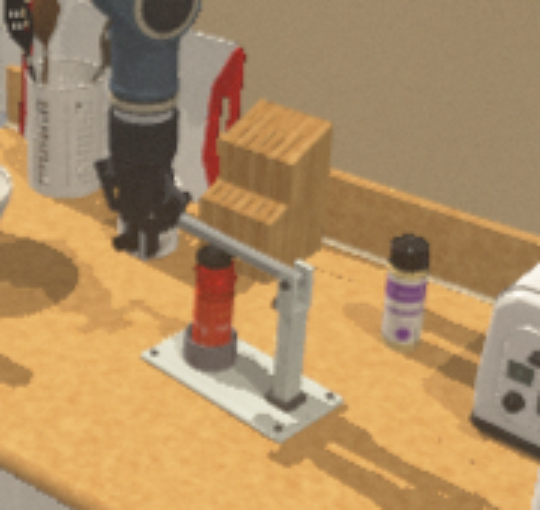

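The scene crop shows the lever down about level over the jar, with the pad on the lid at (213,258). The push force is low, only 6 N, so I'll push further against the stop.

```bash
python3 - <<'E'
from h import *
from plant import robot
f=robot.grab_frame("top")
for n in("scene","top"):
    P,ok,H=cloud(robot.grab_frame(n))
    L=RP.inv().apply((P.reshape(-1,3)-O))*1000
    m=ok.ravel()&(abs(L[:,0])<12)&(L[:,1]>-90)&(L[:,1]<50)&(L[:,2]>150)&(L[:,2]<200);q=L[m]
    for a in range(-90,50,35):
        k=q[(q[:,1]>=a)&(q[:,1]<a+35)]
        if len(k): print(n,a+17,len(k),np.percentile(k[:,2],[50,90]).round(1))
b=robot.sense()
z=b["tcp_pos"]
r=robot.move_straight(z-[0,0,.008],.03,contact_N=30)
robot.sleep(.3);s=robot.sense();print(r,s["tcp_pos"]-b["tcp_pos"],s["wrist_force"].round(1),s["t"])
E
```

```text
scene -73 47 [170.1 172.9]
scene -38 49 [170.7 173.5]
scene -3 52 [169.  173.5]
scene 32 47 [170.9 174.6]
top -73 54 [170.3 174. ]
top -38 55 [171.  176.1]
top -3 51 [170.6 174.5]
top 32 4 [171.8 174.6]
True [ 0.00012906  0.00012679 -0.00215985] [-4.9  0.6 14.5] 10.7083
```

The lever's top lies level at 171–174 mm, so it is at its stop. I'll guide it back up, release it and check the lid.

```bash
python3 - <<'E'
from h import *
from plant import robot
o=[np.pi,0,yaw]
robot.grip(0.0,25)
for th in np.linspace(1.77,0.02,13):
    robot.move_straight(tcp(hand(th),o),.2)
    s=robot.sense();F=s["wrist_force"]
    if np.linalg.norm(F)>25: print(th,F.round(1))
print(s["tcp_pos"],F.round(1))
robot.grip(.5); robot.sleep(.3)
robot.grip(1.0)
robot.move_straight(tcp(hand(0)+[0,0,.1],o),.2)
robot.goto(tcp(W([-80,70,330]),o),o)
robot.sleep(.2);print(robot.sense()["t"])
for n in("scene","top","wrist"):
    f=robot.grab_frame(n);P,ok,H=cloud(f)
    L=RP.inv().apply((P.reshape(-1,3)-O)).reshape(P.shape)*1000
    m=ok&(np.hypot(L[...,0],L[...,1])<60)&(L[...,2]>60)&(L[...,2]<190)&(H[...,1]>130);q=L[m]
    t=q[q[:,2]>110]
    print(n,len(q),q.min(0).round(),np.percentile(q[:,2],[90,98,100]).round(1),"top pts",np.percentile(t,[2,50,98],0).round().tolist())
    m=ok&(abs(L[...,0]+55)<30)&(L[...,2]>300)&(L[...,2]<360)&(abs(L[...,1]+150)<40);q=L[m]
    if len(q): print("handle",np.percentile(q,[2,50,98],0).round().tolist())
    if n=="scene": a=cv2.resize(f["image"][130:300,220:400],None,fx=3,fy=3)
    if n=="wrist": b=cv2.resize(f["image"],(680,510))
cv2.imwrite("pics/e.png",a[:,:,::-1])
cv2.imwrite("pics/f.png",b[:,:,::-1])
E
```

```text
[ 0.46529855 -0.28086956  0.32893375] [-5.2 -0.4  2.9]
17.4667
scene 316 [-25. -27.  60.] [135.9 137.7 139.2] top pts [[-22.0, -25.0, 111.0], [-8.0, -10.0, 132.0], [17.0, 15.0, 138.0]]
handle [[-84.0, -159.0, 330.0], [-56.0, -155.0, 342.0], [-27.0, -145.0, 346.0]]
top 247 [-23. -24.  61.] [137.7 141.1 143.6] top pts [[-20.0, -24.0, 112.0], [-8.0, -5.0, 134.0], [19.0, 15.0, 141.0]]
handle [[-82.0, -159.0, 336.0], [-57.0, -150.0, 343.0], [-28.0, -141.0, 348.0]]
wrist 2049 [-19. -24.  60.] [136.2 136.9 138.2] top pts [[-17.0, -21.0, 120.0], [2.0, -0.0, 135.0], [21.0, 19.0, 137.0]]
```

View pics/e.png

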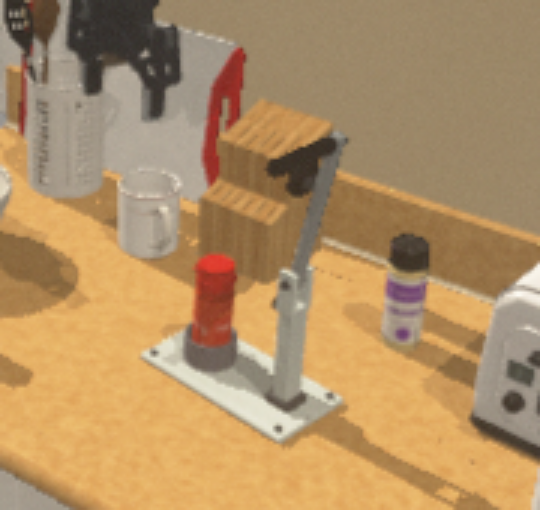

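View pics/f.png

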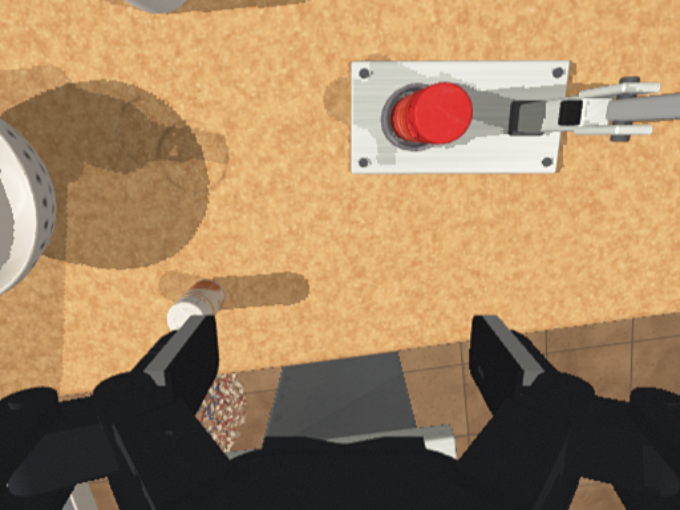

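The lid is flat and shut (top at 136 mm, as it should be), the lever is back at rest, and the jar stands at (440,112) in the wrist view, centred in the cup. Next I'll grip and lift it, then search for a tilted hold pose near that configuration.

```bash
python3 - <<'E'
from h import *
from plant import robot
o=[np.pi,0,yaw]
A=lambda z:tcp(W([1,-1,z]),o)
robot.goto(A(240),o)
robot.move_straight(A(95),.15,contact_N=15)
robot.grip(0.0,50)
s=robot.sense();print(s["t"],s["opening"],s["gripper_force"],s["wrist_force"].round(1),s["tcp_pos"]-A(95))
robot.move_straight(A(320),.12)
robot.sleep(.1)
s=robot.sense();q0=s["joint_pos"];print(s["t"],s["opening"],s["gripper_force"],s["wrist_force"].round(1),q0.round(2))
res=[]
for z in(.2,.25):
 for az in np.arange(-np.pi,np.pi,np.pi/9):
  for tilt in(70,80):
    for roll in range(0,360,45):
      r=Ro.from_euler('z',az)*Ro.from_euler('y',180-tilt,degrees=True)*Ro.from_euler('z',roll,degrees=True)
      oo=r.as_euler('xyz');zz=r.as_matrix()[:,2]
      j=robot.inverse_kinematics(tcp(np.r_[BOWL,z]-.023*zz,oo),oo)
      if j is not None: res.append((np.abs(j-q0).max(),z,round(az,2),tilt,roll,np.round(j,2).tolist()))
res.sort(key=lambda a:a[0])
for r in res[:14]:print(r)
E
```

```text
19.8167 0.4952438505097391 50.11462276754173 [-0.6  0.8  5.3] [0.00049147 0.00019969 0.00067837]
21.9417 0.4968913746856191 50.28677130692813 [-0.4  0.2 -1.4] [-0.59  0.33  1.01  1.76 -0.29  1.22 -1.22]
(np.float64(0.6653321127210459), 0.2, np.float64(-1.75), 70, 0, [-1.13, 0.99, 0.57, 1.28, 0.35, 1.89, -0.77])
(np.float64(0.6817836466299949), 0.25, np.float64(-1.75), 70, 45, [-1.23, 1.01, 0.81, 1.27, 0.27, 1.89, -1.39])
(np.float64(0.7127152468352489), 0.2, np.float64(2.44), 70, 315, [-0.4, 0.86, 0.33, 1.46, -0.99, 1.93, -1.31])
(np.float64(0.7174573462106644), 0.25, np.float64(-1.75), 70, 0, [-1.14, 0.94, 0.59, 1.26, 0.38, 1.94, -0.73])
(np.float64(0.7293173521397134), 0.2, np.float64(-1.75), 70, 45, [-1.22, 1.06, 0.78, 1.29, 0.24, 1.84, -1.44])
(np.float64(0.73369862830564), 0.25, np.float64(2.44), 70, 270, [-0.36, 0.79, 0.27, 1.44, -0.97, 1.95, -0.61])
(np.float64(0.7358597214852834), 0.2, np.float64(2.44), 70, 270, [-0.36, 0.85, 0.27, 1.46, -0.96, 1.91, -0.55])
(np.float64(0.751014416105438), 0.25, np.float64(-1.75), 80, 0, [-1.22, 1.07, 0.77, 1.25, 0.38, 1.97, -0.61])
(np.float64(0.7531085268202722), 0.25, np.float64(-1.75), 80, 45, [-1.23, 1.08, 0.79, 1.25, 0.37, 1.97, -1.38])
(np.float64(0.7545744531592744), 0.2, np.float64(-1.75), 80, 0, [-1.14, 1.07, 0.58, 1.25, 0.42, 1.98, -0.75])
(np.float64(0.7552409432989631), 0.25, np.float64(2.44), 70, 315, [-0.4, 0.8, 0.33, 1.44, -0.99, 1.98, -1.38])
(np.float64(0.8041834930408316), 0.2, np.float64(-1.4), 70, 0, [-1.28, 0.9, 0.59, 1.5, 0.51, 1.61, -0.72])
(np.float64(0.8047634476162031), 0.2, np.float64(-1.75), 80, 45, [-1.22, 1.13, 0.76, 1.26, 0.33, 1.93, -1.43])
(np.float64(0.8077173862947803), 0.2, np.float64(-1.4), 70, 45, [-1.4, 0.98, 0.82, 1.5, 0.38, 1.54, -1.37])
```

```bash
python3 - <<'E'
from h import *
from plant import robot
for n in("scene","top"):
    P,ok,H=cloud(robot.grab_frame(n))
    for x in np.arange(.3,.8,.1):
        row=[]
        for y in np.arange(.35,.85,.1):
            m=ok&(abs(P[...,0]-x-.05)<.05)&(abs(P[...,1]-y-.05)<.05)
            row.append(round(float(np.percentile(P[m][:,2],99)),2) if m.sum()>5 else None)
        print(n,round(x,1),row)
q0=robot.sense()["joint_pos"]
for z in(.21,.24):
 for az in(-1.3,-1.5,-1.7):
  for tilt in(72,78,85):
   for roll in(0,45):
      r=Ro.from_euler('z',az)*Ro.from_euler('y',180-tilt,degrees=True)*Ro.from_euler('z',roll,degrees=True)
      oo=r.as_euler('xyz');zz=r.as_matrix()[:,2]
      j=robot.inverse_kinematics(tcp(np.r_[BOWL,z]-.023*zz,oo),oo)
      if j is not None: print(z,az,tilt,roll,j.round(2))
E
```

```text
scene 0.3 [0.0, None, 0.06, 0.06, 0.07]
scene 0.4 [0.09, 0.02, 0.06, 0.02, 0.06]
scene 0.5 [0.09, 0.02, 0.06, None, None]
scene 0.6 [0.09, 0.02, 0.02, 0.09, 0.19]
scene 0.7 [0.28, 0.21, 0.21, 0.22, 0.24]
top 0.3 [0.01, 0.02, 0.06, 0.06, 0.07]
top 0.4 [0.09, 0.06, 0.06, 0.03, 0.06]
top 0.5 [0.09, 0.02, 0.06, 0.06, 0.06]
top 0.6 [0.09, 0.02, 0.02, 0.1, 0.24]
top 0.7 [0.28, 0.02, 0.02, 0.22, 0.24]
0.21 -1.3 72 0 [-1.32  0.88  0.6   1.55  0.58  1.56 -0.71]
0.21 -1.3 72 45 [-1.44  0.96  0.83  1.56  0.45  1.47 -1.37]
0.21 -1.3 78 0 [-1.33  0.93  0.6   1.55  0.63  1.61 -0.73]
0.21 -1.3 78 45 [-1.45  1.02  0.83  1.55  0.49  1.51 -1.39]
0.21 -1.3 85 0 [-1.33  0.99  0.59  1.54  0.69  1.66 -0.76]
0.21 -1.3 85 45 [-1.45  1.08  0.83  1.55  0.55  1.56 -1.41]
0.21 -1.5 72 0 [-1.24  0.93  0.59  1.42  0.48  1.72 -0.72]
0.21 -1.5 72 45 [-1.35  1.01  0.81  1.43  0.36  1.66 -1.38]
0.21 -1.5 78 0 [-1.24  0.98  0.58  1.41  0.54  1.77 -0.73]
0.21 -1.5 78 45 [-1.35  1.06  0.81  1.42  0.41  1.7  -1.39]
0.21 -1.5 85 0 [-1.24  1.03  0.57  1.4   0.6   1.83 -0.74]
0.21 -1.5 85 45 [-1.35  1.12  0.8   1.41  0.47  
[... 739 characters left out ...]
0 [-1.24  0.9   0.6   1.41  0.5   1.75 -0.69]
0.24 -1.5 72 45 [-1.35  0.98  0.83  1.42  0.38  1.68 -1.35]
0.24 -1.5 78 0 [-1.24  0.95  0.59  1.4   0.56  1.8  -0.7 ]
0.24 -1.5 78 45 [-1.35  1.03  0.82  1.41  0.43  1.72 -1.36]
0.24 -1.5 85 0 [-1.24  1.    0.58  1.4   0.62  1.86 -0.71]
0.24 -1.5 85 45 [-1.35  1.08  0.82  1.41  0.49  1.77 -1.36]
0.24 -1.7 72 0 [-1.15  0.95  0.59  1.29  0.41  1.91 -0.73]
0.24 -1.7 72 45 [-1.25  1.02  0.81  1.3   0.3   1.86 -1.39]
0.24 -1.7 78 0 [-1.16  1.    0.6   1.28  0.46  1.96 -0.71]
0.24 -1.7 78 45 [-1.25  1.07  0.8   1.28  0.36  1.9  -1.38]
0.24 -1.7 85 0 [-1.29  1.17  0.91  1.28  0.36  1.92 -0.51]
0.24 -1.7 85 45 [-1.25  1.12  0.79  1.28  0.43  1.95 -1.37]
```

```bash
python3 - <<'E'
from h import *
from plant import robot
def pose(z,tilt,az=-1.4):
    r=Ro.from_euler('z',az)*Ro.from_euler('y',180-tilt,degrees=True)*Ro.from_euler('z',20,degrees=True)
    o=r.as_euler('xyz');return tcp(np.r_[BOWL,z]-.023*r.as_matrix()[:,2],o),o
robot.goto(*pose(.34,30)); s=robot.sense();print(s["t"],s["joint_pos"].round(2),s["opening"])
robot.goto(*pose(.27,60))
robot.goto(*pose(.21,83)); robot.sleep(.5)
s=robot.sense();print(s["t"],s["joint_pos"].round(2),s["opening"],s["gripper_force"],s["wrist_force"].round(1))
i=[]
for n in("scene","top"):
    f=robot.grab_frame(n);P,ok,H=cloud(f)
    m=ok&(H[...,1]>150)&((H[...,0]<6)|(H[...,0]>172))&(np.hypot(P[...,0]-.536,P[...,1]-.295)<.13)&(P[...,2]>.12);q=P[m]
    print(n,len(q),np.percentile(q,[2,50,98],0).round(3).tolist() if len(q) else 0)
    i.append(f["image"])
cv2.imwrite("pics/g.png",np.hstack([cv2.resize(i[0][60:260,100:300],(400,400)),cv2.resize(i[1][110:310,80:280],(400,400))])[:,:,::-1])
E
```

```text
23.7083 [-1.32  0.53  0.85  1.47  0.1   1.49 -0.71] 0.4904495919623668
25.0833 [-1.43  1.11  0.89  1.48  0.44  1.61 -0.91] 0.4960094701066752 50.40066752200801 [-0.2 -0.3 -1. ]
scene 303 [[0.508, 0.23, 0.189], [0.525, 0.27, 0.221], [0.559, 0.35, 0.236]]
top 354 [[0.507, 0.233, 0.205], [0.526, 0.294, 0.226], [0.545, 0.349, 0.24]]
```

View pics/g.png

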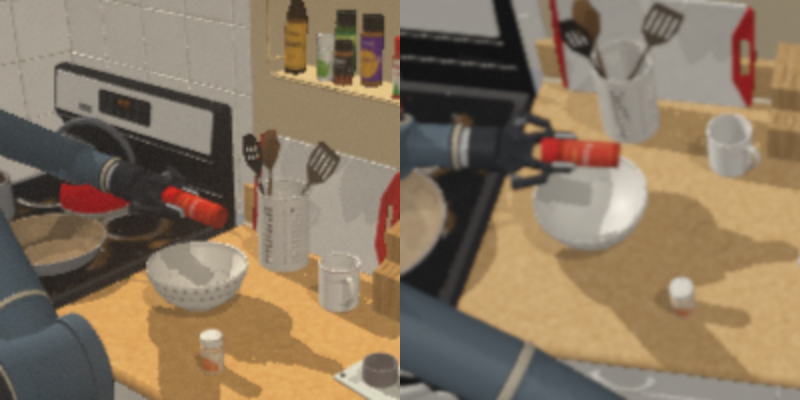

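In both views (195,207 and 580,152) the jar is held level above the middle of the bowl. The bowl and the other things stand where they were, so I'm handing in.

```bash
python3 -c "
from plant import robot
print(robot.close_job())"
```

```text
the job is handed in; nothing more can be done
None
```

The jar's lid was pressed shut and the lever is back at rest. I handed in with the jar held still and about level, some 12 cm above the bowl's rim. The lid was measured shut before the lift but not again after the turn, and no verdict came back.

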